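# Roll the bare rope drum up into the reel stand

## Robot

A 7-joint arm with a two-finger parallel gripper is mounted at the origin on the work surface. World frame = base frame: x ahead of the robot, y to its left, z up, the work surface at z = 0. Lengths are in m, angles in rad, forces in N, time in s.
With the tool pointing down it reaches from about 0.4 to 0.875 m from the base axis. Payload 19.3 kg.
Tool frame: the origin (TCP) lies midway between the tips of the shut fingers; the grasp point (between the pads) lies bot.tcp_to_grasp behind it (bot.tcp_to_grasp is the distance from the TCP to the grasp point, in m); z points along the fingers, y is the line along which they close (so a half turn about z gives the same grasp; the last joint's range is limited). The gripper opens to 85 mm and grips with 20 to 120 N. Pads are 22 mm wide; open, the fingers measure 114 mm over their backs; the gripper's body (76 mm by 85 mm) begins 54 mm behind the grasp point. The pads swing forward as they close: fully open they stand 13 mm farther back than shut.
Start: joints at [1.153, 0.521, -0.036, 1.599, 0.021, 1.021, -0.113], TCP at [0.213, -0.588, 0.231] pointing down, gripper open.
Joint ranges: [-2.91, 2.91], [-0.3, 2.13], [-1.5, 1.42], [0.17, 2.43], [-1.26, 4.41], [0.16, 1.93], [-2.52, 2.52]. Speed limits (rad/s): [1.89, 1.89, 2.39, 2.39, 3.01, 3.01, 3.01].

## Interface

Orientations are given as [roll, pitch, yaw] about the fixed x, y, z axes, in that order (R = Rz(yaw) Ry(pitch) Rx(roll)).
In Python, from workcell import observe, imaging, bot gives the robot as it stands.
- The arm moves only by the tool send_rows, never from a script. Its argument "plan" is text: rows parted by semicolons, each of 7 numbers parted by spaces: the shift along the tool's x, y, z in m, then the turn, a rotation vector about the tool's x, y, z in degrees, then the finger opening in m, from 0 to 0.0854. In form: dx dy dz rx ry rz claw; .... A call has 1 to 10 rows; each row is the pose to reach, as a shift and turn from the pose commanded when the call began, along the tool's axes at that moment; what a row does not reach only later rows make up. A row lasts 1/12 s, in which the tool goes at most 41.7 mm and 7.16 degrees, less where a joint would pass 70% of its speed; a pose out of reach is approached as far as the arm can. A call with a gripper value outside its range is refused whole. The fingers move at their own pace and stop on an object; "grip_force" is the grip in N (left out, the last holds). Time passes only in rows, so rows that repeat a pose let the fingers close. It gives the time, the measured TCP pose, the force, the opening and the grip force at its end, in the units of the state.
- observe(): the state, without advancing time (a new reading comes with each control period).
- imaging.grab_frame(name): name is "side" or "top" or "wrist"; returns a dict with "color" (384x512x3 uint8, red, green, blue), "fx", "fy", "cx", "cy" (pixels), "dist_coeffs" ([k1, k2, p1, p2, k3] as OpenCV has them; the pictures are not rectified), "eye" and "orientation" of the camera in the world; the wrist camera has in their place "tool_from_camera" (4x4, takes a point from camera to tool coordinates, whose origin is the TCP and whose axes are the flange's). Camera axes: x right, y down, z forward; pixel columns grow to the right and rows downward; lengths in m; the calibration is good to about 2 mm. A picture is of the moment at which its call begins: read the wrist's pose just before it. There is no depth.
- bot.job_done(): hands the job in; it is judged then, once.
The state is a dict: "clock": time; "qpos": joint angles; "qd": joint speeds; "joint_efforts": joint torques, N m; "position": TCP position; "tool_rot": TCP orientation; "force": force on the tool from outside, world axes, zero at the start; "moment": the same for the moment, N m; "grip_width": finger opening in m; "finger_force": force on a finger pad.
Only numpy, scipy, OpenCV 4.12 (cv2) and the standard library are available. Lean on these libraries where they do the work, as an engineer would, in place of code of your own. Each camera call takes 0.05 s, during which the arm holds its last target. There are 200 camera calls.

## Task

Push the bare rope drum with your fingertips up the sloping gutter of the blue reel stand until it drops between the two rollers at the top, by the stop plate, and stays there by itself without rolling back. Roll it gently from its downhill side: do not grip it, lift it or shove it hard. Leave the gear, the bearing and the red bottle where they are.

Things in the scene. Friction and masses are not known exactly. Their poses are not given: they have to be found in the camera images.
- stand: Blue sheet-steel roll-on reel stand, screwed to the desk, 350 mm long, 72 mm wide, feet out to 60 mm from its centre line. Origin on the desk under its middle; x along it uphill, y across, z up. x=-175 to -75 mm: flat landing, floor 12 mm above the desk, with a foot lip 24 mm above the desk. Cheeks 66 mm apart inside stand 14 mm above landing and gutter floor, 52 mm above the desk at the rollers.
- gutter (a point): lower end of the gutter floor, on its centre line (stand x=-75 mm, 12 mm above the desk). x points uphill along the straight floor, which climbs at 10 degrees for 150 mm (to stand x=73 mm, 38 mm above the desk); z square off the floor. A drum rolling on the gutter has its centre at z=50 mm.
- front_roller_top (a point): top of the lower (front) of two free-turning steel rollers across the stand, 20 mm diameter: stand x=85 mm, 41 mm above the desk, about 1 mm over the line of the gutter floor. The rear roller is alike, 50 mm further uphill. Once the drum's centre is past this point it drops about 5 mm into the seat by itself.
- seat (a point): where the drum's centre lies when it rests on both rollers: stand x=110 mm, y=0, 85.5 mm above the desk; axes as the stand's. The drum then clears the stop pad by 5 mm.
- stop_pad (a point): middle of the face of the black rubber pad on the stop plate that closes the stand's upper end: stand x=165 mm, 66 mm above the desk; plate top 78 mm above the desk
- drum: Bare rope drum, polished and slippery: two aluminium flanges, 100 mm diameter, 4 mm thick, orange grooved barrel of 68 mm diameter, 52 mm between the flanges, 60 mm over them, 0.3 to 0.55 kg. Origin at its centre; its own y is the axle, level across the gutter; x and z turn as it rolls. It stands loose on the landing, centre 62 mm above the desk and 140 to 90 mm downhill of the stand's origin. Let go on the gutter, it rolls back down.
- gear: steel planet gear lying flat, 62 mm diameter, 18 mm high with its brass hub, origin at the centre of its underside; leave alone
- bearing: ball bearing lying flat, dark steel with an orange seal, 52 mm diameter, 15 mm high, origin at the centre of its underside; leave alone
- threadlock: small red bottle with a white cap, 30 mm diameter, 75 mm tall, standing, origin at the centre of its underside; leave alone
There are look-alikes about, which are no part of the job. There is more than one size of the drum; the job needs the larger.

How it is judged:
By the outcome, as a careful person would: the job done as asked, in the order asked, and still so for the second after the job is handed in, with the robot touching nothing.
It also fails if it takes over 48 s, if anything falls off the work surface, if the arm or the gripper's body presses on something with over 40 N, if the wrist force passes 120 N, or if a joint passes its speed limit or range.

## Working session

There is one attempt and no reset: what is moved stays moved. The work goes in short steps, Python scripts to look and compute and a tool call to move; the robot and the scene stay as the last step left them, time stands still between calls to the robot, and variables do not carry over. Pictures are saved under pics/ and viewed, at most 10 in all, crops included, and the job is handed in when it is done.

Besides the shell and the picture viewer there is one more tool, called after ">>>" as name(argument=value, ...) on one line, values as JSON. send_rows: Moves the arm, as the interface text tells. Its arguments: {"type":"object","properties":{"plan":{"type":"string"},"grip_force":{"type":"number"}},"required":["plan"]}

```bash
mkdir -p pics; python3 - <<'E'
from workcell import observe, imaging, bot
import cv2,json
s=observe();print(s)
print(bot.tcp_to_grasp)
for n in("side","top"):
    f=imaging.grab_frame(n);cv2.imwrite(f"pics/{n}0.png",f["color"][:,:,::-1])
    print({k:v for k,v in f.items() if k!="color"})
E
```

```text
{'clock': 0.0, 'qpos': array([ 1.15281583,  0.52200256, -0.03634286,  1.59997937,  0.02116451,
        1.02108279, -0.11278227]), 'qd': array([ 8.92785144e-04, -5.22450640e-04, -2.00412948e-04,  5.87586946e-05,
        2.08796860e-03, -3.22239418e-04,  3.66825250e-04]), 'joint_efforts': array([ 4.70764353e-04, -9.27114415e+01,  1.98044904e+00, -3.69927120e+01,
        1.80597551e-02,  8.01047572e-03, -1.45140307e-04]), 'position': array([ 0.21288309, -0.58728692,  0.23074293]), 'tool_rot': array([-3.1405043e+00,  3.8603362e-05,  3.4778261e-01]), 'force': array([-0.18322972, -0.27773673,  0.671299  ]), 'moment': array([-0.00997907, -0.0072416 , -0.01843265]), 'finger_force': 0.0, 'grip_width': 0.08536203774247439}
0.0187
{'fx': 468.7411157034297, 'fy': 468.7411157034297, 'cx': 257.83034068070475, 'cy': 197.35281607711335, 'dist_coeffs': array([-0.08334672,  0.        ,  0.        ,  0.        ,  0.        ]), 'eye': array([0.23367905, 0.80276228, 0.64301589]), 'orientation': array([-2.13437441, -0.02155548, -2.73211628])}
{'fx': 426.0256636415549, 'fy': 426.0256636415549, 'cx': 250.2382179253619, 'cy': 200.02248917861485, 'dist_coeffs': array([-0.05196085,  0.        ,  0.        ,  0.        ,  0.        ]), 'eye': array([0.4464005 , 0.01070717, 0.87997779]), 'orientation': array([-3.00365776, -0.01987377, -1.54771435])}
```

View pics/side0.png

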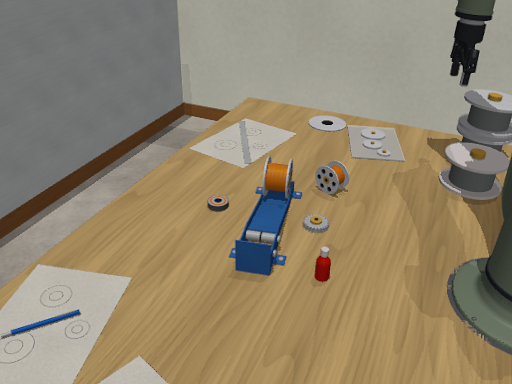

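View pics/top0.png

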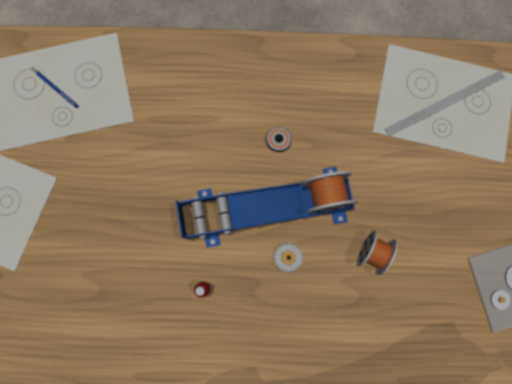

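The side view shows the stand with a large drum on the landing at (278,178) and a smaller spool loose on the desk at (332,178). In the top view they are at (329,191) and (378,253). The drum on the stand fits the description: it stands on the landing and is the larger of the two. I'll enlarge a crop to confirm this and measure.

```bash
cat > h.py <<'E'
import numpy as np,cv2
from scipy.spatial.transform import Rotation as Ro
from workcell import observe, imaging, bot
def ray(f,uv):
    K=np.array([[f["fx"],0,f["cx"]],[0,f["fy"],f["cy"]],[0,0,1]])
    p=cv2.undistortPoints(np.array([[uv]],float),K,f["dist_coeffs"])[0,0]
    return f["eye"],Ro.from_euler("xyz",f["orientation"]).as_matrix()@np.array([*p,1])
def onz(f,uv,z):
    e,d=ray(f,uv);return e+d*(z-e[2])/d[2]
def blobs(m,amin=30):
    n,l,st,c=cv2.connectedComponentsWithStats(m.astype(np.uint8))
    return [(c[i].round(1),st[i]) for i in range(1,n) if st[i][4]>amin]
def orange(f):
    h=cv2.cvtColor(f["color"],cv2.COLOR_RGB2HSV);return (h[...,0]>4)&(h[...,0]<13)&(h[...,1]>170)&(h[...,2]>110)
def blue(f):
    h=cv2.cvtColor(f["color"],cv2.COLOR_RGB2HSV);return (h[...,0]>100)&(h[...,0]<125)&(h[...,1]>130)
E
python3 - <<'E'
from h import *
f=imaging.grab_frame("top");g=imaging.grab_frame("side")
for n,x in(("top",f),("side",g)):
    print(n,"or",blobs(orange(x)));print("bl",blobs(blue(x),60))
a=cv2.resize(f["color"][155:275,165:405,::-1],None,fx=3.3,fy=3.3,interpolation=cv2.INTER_CUBIC)
cv2.imwrite("pics/c1.png",a)
for uv in((205,194),(212,240),(330,171),(340,217)): print(uv,onz(f,uv,.003).round(4))
E
```

```text
top or [(array([337.5, 184.5]), array([329, 176,  16,  18, 167], dtype=int32)), (array([320.4, 191. ]), array([314, 179,  15,  25, 217], dtype=int32)), (array([340.1, 196.5]), array([335, 195,  12,   4,  41], dtype=int32)), (array([381. , 253.6]), array([369, 240,  23,  26, 302], dtype=int32))]
bl [(array([273.1, 205.7]), array([ 225,  184,  128,   46, 2922], dtype=int32)), (array([205.5, 196. ]), array([198, 190,  18,  11,  95], dtype=int32)), (array([183.3, 218.7]), array([177, 201,  22,  37, 117], dtype=int32)), (array([212.3, 237.4]), array([206, 231,  17,  15, 120], dtype=int32))]
side or []
bl [(array([263. , 232.8]), array([ 230,  181,   72,   94, 2662], dtype=int32)), (array([ 43.1, 322.4]), array([ 11, 310,  69,  25, 281], dtype=int32))]
(205, 194) [0.5787 0.0904 0.003 ]
(212, 240) [0.4838 0.0726 0.003 ]
(330, 171) [ 0.6347 -0.1708  0.003 ]
(340, 217) [ 0.5377 -0.1915  0.003 ]
```

View pics/c1.png

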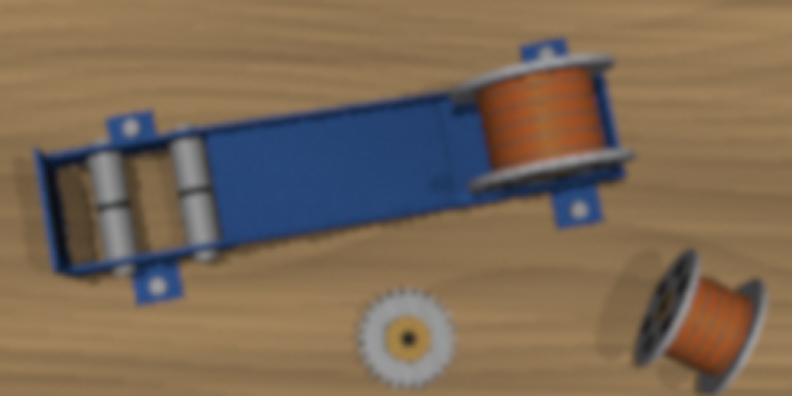

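The crop shows the big drum centred at about (545,118), which is full-picture pixel (330,191), sitting on the landing between the cheeks. The small spool, at about (378,253), stands off the stand and is a look-alike. The rollers and stop plate are at the left, so uphill is to the left (+y).

```bash
python3 - <<'E'
from h import *
f=imaging.grab_frame("top")
P=lambda x,y,z:onz(f,(165+x/3.3,155+y/3.3),z)
A=[P(131,128,.003),P(157,286,.003),P(545,50,.003),P(578,209,.003)]
m1=(A[0]+A[1])/2;m2=(A[2]+A[3])/2
u=(m1-m2);print("feet w",np.linalg.norm(A[0]-A[1]),np.linalg.norm(A[2]-A[3]),"sep",np.linalg.norm(u))
u[2]=0;u/=np.linalg.norm(u);yaw=np.arctan2(u[1],u[0])
fr=P(195,191,.041);rr=P(112,206,.041)
print("m1,m2",m1,m2,"yaw",np.degrees(yaw));print("fr,rr",fr,rr,np.linalg.norm(fr-rr))
v=np.array([-u[1],u[0],0])
seat=(fr+rr)/2; 
c=m2+u*np.dot(seat-m2,u); o=c-u*.11; o[2]=0
print("origin",o,"lat offset of rollers",np.dot(seat-m2,v))
L=lambda p:(np.dot(p-o,u).round(4),np.dot(p-o,v).round(4))
print("drum",L(P(545,118,.062)),P(545,118,.062)); print("stop",L(P(40,212,.078)),"feet",L(m1),L(m2), "gear",L(P(408,340,.018)))
print("bearing",L(onz(f,(279,139),.015)),"spool",L(onz(f,(381,253),.04)),"bottle",L(onz(f,(203,289),.07)))
s=observe();R=Ro.from_euler("xyz",s["tool_rot"]).as_matrix();print(R.round(3))
b=o-u*.22;print("behind",b,"yaw+90",np.degrees(yaw))
E
```

```text
feet w 0.10073125956393433 0.10370813965492394 sep 0.26855127363531944
m1,m2 [0.52979213 0.08117865 0.003     ] [ 0.58574012 -0.18148008  0.003     ] yaw 102.02465821853357
fr,rr [0.53623315 0.0478532  0.041     ] [0.52594766 0.09718884 0.041     ] 0.05039639126583115
origin [ 0.55452916 -0.03495414  0.        ] lat offset of rollers 0.0005338823080765438
drum (np.float64(-0.127), np.float64(-0.0017)) [ 0.582644   -0.15877057  0.062     ]
stop (np.float64(0.1732), np.float64(0.0005)) feet (np.float64(0.1187), np.float64(-0.0)) (np.float64(-0.1498), np.float64(-0.0)) gear (np.float64(-0.0259), np.float64(0.1117))
bearing (np.float64(-0.0553), np.float64(-0.1345)) spool (np.float64(-0.2058), np.float64(0.1362)) bottle (np.float64(0.1484), np.float64(0.1374))
[[ 0.94   0.341 -0.   ]
 [ 0.341 -0.94   0.   ]
 [-0.    -0.001 -1.   ]]
behind [ 0.60036234 -0.2501269   0.        ] yaw+90 102.02465821853357
```

Everything measured is consistent: roller spacing 50.4 mm, drum at stand x = -127 and y ≈ 0, uphill heading 102°. I'll move behind the drum at height and turn so the two fingers lie across the gutter.

>>> send_rows(plan="0.02 -0.008 0 0 0 -4 0.044; 0.055 -0.022 0 0 0 -10 0.044; 0.09 -0.036 0 0 0 -16 0.044; 0.125 -0.05 0 0 0 -22 0.044; 0.16 -0.064 0 0 0 -28 0.044; 0.195 -0.077 0 0 0 -34 0.044; 0.23 -0.091 0 0 0 -40 0.044; 0.265 -0.105 0 0 0 -46 0.044; 0.3 -0.119 0 0 0 -52 0.044; 0.335 -0.133 0 0 0 -58 0.044")

```text
clock: 1.08
position: [0.4837, -0.347, 0.2314]
tool_rot: [3.141, 0.0, 1.365]
force: [0.7, -1.4, 0.5]
grip_width: 0.0441
finger_force: 0.0
```

```bash
cat >> h.py <<'E'
O=np.array([0.5545,-0.035,0]);YAW=np.radians(102.02)
U=np.array([np.cos(YAW),np.sin(YAW),0]);V=np.array([-U[1],U[0],0]);W=np.array([0,0,1.])
def st(): 
    s=observe();d=s["position"]-O
    print("t",round(s["clock"],2),"stand",(d@U).round(4),(d@V).round(4),d[2].round(4),"rot",np.degrees(s["tool_rot"]).round(2),"F",s["force"].round(1),"w",round(s["grip_width"],4))
    return s
def need(x,y,z):
    s=st();R=Ro.from_euler("xyz",s["tool_rot"]).as_matrix()
    T=np.column_stack([U,-V,-W])
    print("shift",(R.T@(O+x*U+y*V+z*W-s["position"])).round(4),"turn",np.degrees(Ro.from_matrix(R.T@T).as_rotvec()).round(2))
E
python3 -c "from h import *;need(-.215,0,.15)"
```

```text
t 1.08 stand -0.2904 0.1342 0.2314 rot [1.7999e+02 1.0000e-02 7.8210e+01] F [ 0.7 -1.4  0.5] w 0.0441
shift [0.1232 0.0923 0.0814] turn [ 1.000e-02  1.000e-02 -2.381e+01]
```

>>> send_rows(plan="0.03 0.022 0 0 0 -6 0.044; 0.06 0.045 0.01 0 0 -12 0.044; 0.09 0.068 0.03 0 0 -18 0.044; 0.115 0.085 0.06 0 0 -23.8 0.044; 0.123 0.092 0.081 0 0 -23.8 0.044; 0.123 0.092 0.081 0 0 -23.8 0.044; 0.123 0.092 0.081 0 0 -23.8 0.044")

```text
clock: 1.67
position: [0.5979, -0.2468, 0.1492]
tool_rot: [-3.14, -0.001, 1.776]
force: [0.5, -0.8, 1.1]
grip_width: 0.0442
finger_force: 0.0
```

```bash
python3 - <<'E'
from h import *
need(-.215,0,.048)
f=imaging.grab_frame("wrist");cv2.imwrite("pics/w1.png",f["color"][:,:,::-1])
g=imaging.grab_frame("top");cv2.imwrite("pics/t1.png",cv2.resize(g["color"][130:290,160:420,::-1],None,fx=3,fy=3,interpolation=cv2.INTER_CUBIC))
E
```

```text
t 1.67 stand -0.2162 0.0016 0.1492 rot [-1.7989e+02 -8.0000e-02  1.0176e+02] F [ 0.5 -0.8  1.1] w 0.0442
shift [0.001  0.0018 0.1012] turn [-0.11 -0.08 -0.26]
```

View pics/w1.png

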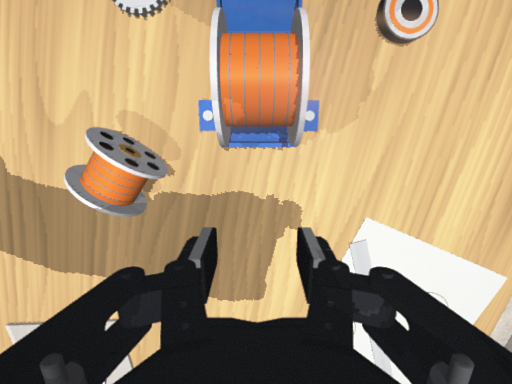

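The wrist view shows the big drum straight ahead at (260,80), with the barrel spanning columns 220–300 and the fingertips symmetric about 257. Lateral error is about 1–2 mm. I'll push on the barrel between the flanges with a 30 mm opening, so both tips touch it with clearance to the flanges.

>>> send_rows(plan="0 0 0.03 0 0 -0.3 0.03; 0.001 0.002 0.06 0 0 -0.3 0.03; 0.001 0.002 0.085 0 0 -0.3 0.03; 0.001 0.002 0.097 0 0 -0.3 0.03; 0.011 0.002 0.097 0 0 -0.3 0.03; 0.021 0.002 0.097 0 0 -0.3 0.03; 0.031 0.002 0.097 0 0 -0.3 0.03; 0.035 0.002 0.097 0 0 -0.3 0.03; 0.035 0.002 0.097 0 0 -0.3 0.03")

```text
clock: 2.52
position: [0.5939, -0.2112, 0.0549]
tool_rot: [3.14, 0.001, 1.782]
force: [-0.1, 0.8, 1.1]
grip_width: 0.03
finger_force: 0.0
```

```bash
python3 - <<'E'
from h import *
need(-.172,0,.052)
f=imaging.grab_frame("wrist");cv2.imwrite("pics/w2.png",f["color"][:,:,::-1])
E
```

```text
t 2.52 stand -0.1805 -0.0018 0.0549 rot [1.7990e+02 4.0000e-02 1.0213e+02] F [-0.1  0.8  1.1] w 0.03
shift [ 0.0085 -0.0018  0.0029] turn [0.1  0.04 0.11]
```

View pics/w2.png

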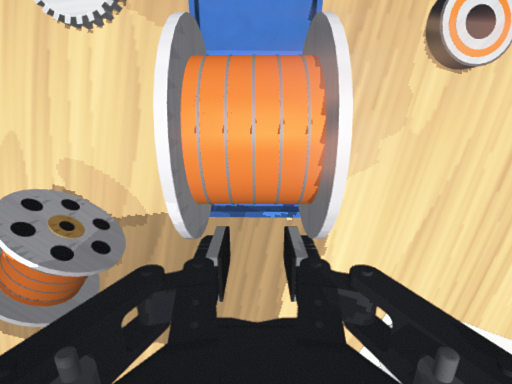

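>>> send_rows(plan="0.002 -0.001 0.003 0 0 0 0.03; 0.005 -0.001 0.006 0 0 0 0.03; 0.008 -0.001 0.006 0 0 0 0.03; 0.012 -0.001 0.006 0 0 0 0.03; 0.017 -0.001 0.006 0 0 0 0.03; 0.022 -0.001 0.006 0 0 0 0.03; 0.027 -0.001 0.006 0 0 0 0.03; 0.032 -0.001 0.006 0 0 0 0.03; 0.037 -0.001 0.006 0 0 0 0.03; 0.04 -0.001 0.006 0 0 0 0.03")

```text
clock: 3.4
position: [0.5838, -0.1728, 0.0474]
tool_rot: [3.142, -0.0, 1.781]
force: [0.2, 0.3, 0.1]
grip_width: 0.0297
finger_force: 0.0
```

```bash
python3 - <<'E'
from h import *
need(-.124,0,.049)
f=imaging.grab_frame("wrist");cv2.imwrite("pics/w3.png",f["color"][:,:,::-1])
g=imaging.grab_frame("top");b=[c for c in blobs(orange(g))];print(b)
E
```

```text
t 3.4 stand -0.1409 0.0001 0.0474 rot [ 1.8000e+02 -1.0000e-02  1.0206e+02] F [0.2 0.3 0.1] w 0.0297
shift [ 0.0169  0.0001 -0.0016] turn [ 0.   -0.01  0.04]
[(array([306.3, 193.5]), array([290, 180,  35,  28, 504], dtype=int32)), (array([380.5, 253.1]), array([371, 243,  18,  20, 167], dtype=int32))]
```

View pics/w3.png

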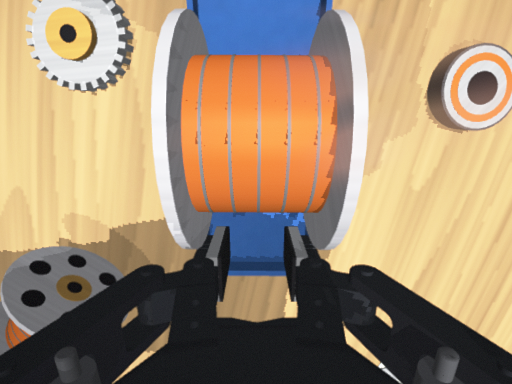

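The wrist view shows the barrel centred at (260,133), just ahead of the tips. The drum has rolled a little ahead, to the foot of the gutter. I'll continue slowly and follow the slope.

>>> send_rows(plan="0.003 0 0 0 0 0 0.03; 0.007 0 0 0 0 0 0.03; 0.011 0 0 0 0 0 0.03; 0.015 0 0 0 0 0 0.03; 0.019 0 -0.001 0 0 0 0.03; 0.023 0 -0.0015 0 0 0 0.03; 0.027 0 -0.002 0 0 0 0.03; 0.031 0 -0.003 0 0 0 0.03; 0.035 0 -0.0035 0 0 0 0.03; 0.039 0 -0.004 0 0 0 0.03")

```text
clock: 4.33
position: [0.5756, -0.1352, 0.0514]
tool_rot: [3.142, 0.0, 1.781]
force: [0.3, -1.7, 0.8]
grip_width: 0.0298
finger_force: 0.9
```

```bash
cat >> h.py <<'E'
def drum():
    s=st();g=imaging.grab_frame("top");m=orange(g)
    b=[c for c in blobs(m,10) if c[0][1]<235 and 195<c[0][0]<350]
    if not b: print("none");return
    x0=min(c[1][0] for c in b);x1=max(c[1][0]+c[1][2] for c in b);y0=min(c[1][1] for c in b);y1=max(c[1][1]+c[1][3] for c in b)
    p=onz(g,((x0+x1)/2,(y0+y1)/2),.08)-O;print("drum box",x0,x1,y0,y1,"stand",(p@U).round(3),(p@V).round(3))
E
python3 -c "from h import *;drum()"
```

```text
t 4.33 stand -0.1024 0.0002 0.0514 rot [180.     0.   102.03] F [ 0.3 -1.7  0.8] w 0.0298
drum box 273 308 183 211 stand -0.045 -0.002
```

>>> send_rows(plan="0.004 0 -0.001 0 0 0 0.03; 0.008 0 -0.002 0 0 0 0.03; 0.012 0 -0.003 0 0 0 0.03; 0.016 0 -0.004 0 0 0 0.03; 0.02 0 -0.005 0 0 0 0.03; 0.024 0 -0.006 0 0 0 0.03; 0.028 0 -0.007 0 0 0 0.03; 0.032 0 -0.008 0 0 0 0.03; 0.036 0 -0.009 0 0 0 0.03; 0.04 0 -0.0095 0 0 0 0.03")

```text
clock: 5.22
position: [0.5673, -0.0961, 0.061]
tool_rot: [3.142, 0.0, 1.781]
force: [0.5, -2.0, 1.4]
grip_width: 0.0299
finger_force: 0.9
```

```bash
python3 -c "from h import *;drum()"
```

```text
t 5.22 stand -0.0624 0.0002 0.061 rot [179.99   0.   102.02] F [ 0.5 -2.   1.4] w 0.0299
drum box 252 288 186 215 stand -0.006 -0.002
```

>>> send_rows(plan="0.004 0 -0.0007 0 0 0 0.03; 0.008 0 -0.0014 0 0 0 0.03; 0.012 0 -0.0021 0 0 0 0.03; 0.016 0 -0.0028 0 0 0 0.03; 0.02 0 -0.0035 0 0 0 0.03; 0.024 0 -0.0042 0 0 0 0.03; 0.028 0 -0.0049 0 0 0 0.03; 0.032 0 -0.0056 0 0 0 0.03; 0.036 0 -0.0063 0 0 0 0.03; 0.04 0 -0.007 0 0 0 0.03")

```text
clock: 6.1
position: [0.559, -0.057, 0.0679]
tool_rot: [-3.142, -0.0, 1.781]
force: [0.8, -2.2, 0.9]
grip_width: 0.0301
finger_force: 0.9
```

```bash
python3 - <<'E'
from h import *
drum();f=imaging.grab_frame("wrist");cv2.imwrite("pics/w4.png",f["color"][:,:,::-1])
E
```

```text
t 6.1 stand -0.0224 0.0002 0.0679 rot [-180.     -0.    102.02] F [ 0.8 -2.2  0.9] w 0.0301
drum box 231 265 190 218 stand 0.037 -0.003
```

View pics/w4.png

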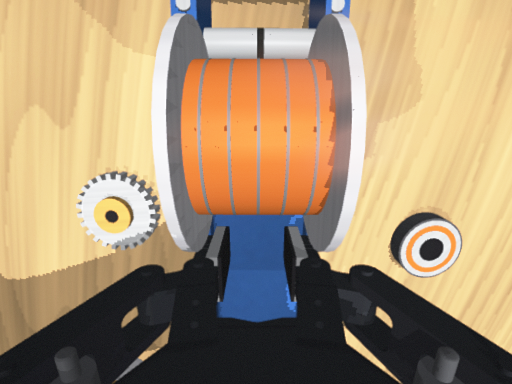

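The wrist view shows the drum square and centred in the gutter at (258,135), with the front roller just ahead at row 42. I'll continue.

>>> send_rows(plan="0.004 0 -0.0007 0 0 0 0.03; 0.008 0 -0.0014 0 0 0 0.03; 0.012 0 -0.0021 0 0 0 0.03; 0.016 0 -0.0028 0 0 0 0.03; 0.02 0 -0.0035 0 0 0 0.03; 0.024 0 -0.0042 0 0 0 0.03; 0.028 0 -0.0049 0 0 0 0.03; 0.032 0 -0.0056 0 0 0 0.03; 0.036 0 -0.0063 0 0 0 0.03; 0.04 0 -0.007 0 0 0 0.03")

```text
clock: 7.03
position: [0.5506, -0.0178, 0.0749]
tool_rot: [3.142, -0.0, 1.781]
force: [1.1, -2.1, 0.1]
grip_width: 0.0298
finger_force: 0.9
```

```bash
python3 -c "from h import *;drum()"
```

```text
t 7.03 stand 0.0176 0.0002 0.0749 rot [180.    -0.   102.03] F [ 1.1 -2.1  0.1] w 0.0298
drum box 210 232 196 222 stand 0.088 -0.003
```

>>> send_rows(plan="0.003 0 -0.0005 0 0 0 0.03; 0.005 0 -0.001 0 0 0 0.03; 0.007 0 -0.0015 0 0 0 0.03; 0.009 0 -0.002 0 0 0 0.03; 0.011 0 -0.002 0 0 0 0.03; 0.013 0 -0.0025 0 0 0 0.03; 0.015 0 -0.003 0 0 0 0.03; 0.017 0 -0.003 0 0 0 0.03; 0.019 0 -0.003 0 0 0 0.03; 0.021 0 -0.003 0 0 0 0.03")

```text
clock: 7.92
position: [0.5463, 0.0025, 0.0778]
tool_rot: [-3.142, -0.0, 1.781]
force: [-0.0, 0.1, 0.4]
grip_width: 0.0301
finger_force: 0.0
```

```bash
python3 -c "from h import *;drum()"
```

```text
t 7.92 stand 0.0384 0.0002 0.0778 rot [-180.     -0.    102.02] F [-0.   0.1  0.4] w 0.0301
drum box 188 215 208 226 stand 0.127 0.005
```

The force has gone to zero, so the drum has dropped ahead. I'll pause briefly, back off a little and look.

>>> send_rows(plan="0 0 0 0 0 0 0.03; 0 0 0 0 0 0 0.03; 0 0 0 0 0 0 0.03; 0 0 0 0 0 0 0.03; -0.003 0 0 0 0 0 0.03; -0.008 0 0 0 0 0 0.03; -0.015 0 0 0 0 0 0.03; -0.025 0 0 0 0 0 0.03; -0.035 0 0 0 0 0 0.03; -0.035 0 0 0 0 0 0.03")

```text
clock: 8.8
position: [0.554, -0.035, 0.0777]
tool_rot: [-3.141, 0.001, 1.778]
force: [0.0, -1.3, 0.3]
grip_width: 0.0301
finger_force: 0.0
```

```bash
python3 -c "
from h import *
drum();f=imaging.grab_frame('wrist');cv2.imwrite('pics/w5.png',f['color'][:,:,::-1])"
```

```text
t 8.8 stand 0.0001 0.0005 0.0777 rot [-1.7999e+02  6.0000e-02  1.0185e+02] F [ 0.  -1.3  0.3] w 0.0301
drum box 191 226 197 225 stand 0.112 -0.004
```

View pics/w5.png

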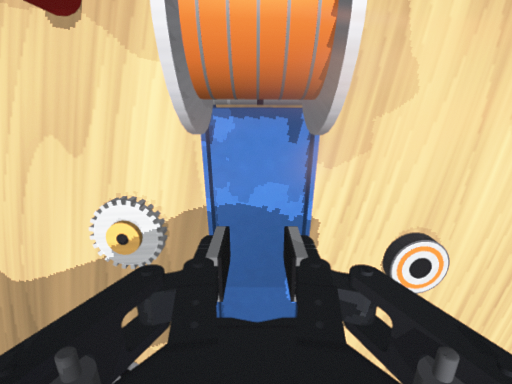

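The wrist view shows the drum at (260,50) staying up over the rollers, and the top view puts it at stand x ≈ 0.112 (seat 0.110). I'll withdraw upward and verify once more.

>>> send_rows(plan="-0.02 0 0 0 0 0 0.03; -0.04 0 -0.01 0 0 0 0.03; -0.05 0 -0.03 0 0 0 0.03; -0.06 0 -0.06 0 0 0 0.03; -0.07 0 -0.09 0 0 0 0.03; -0.08 0 -0.12 0 0 0 0.03; -0.08 0 -0.13 0 0 0 0.03; -0.08 0 -0.13 0 0 0 0.03; -0.08 0 -0.13 0 0 0 0.03; -0.08 0 -0.13 0 0 0 0.03")

```text
clock: 9.73
position: [0.5698, -0.1095, 0.2067]
tool_rot: [-3.14, -0.001, 1.781]
force: [0.3, 0.4, -0.3]
grip_width: 0.0298
finger_force: 0.0
```

```bash
python3 -c "
from h import *
drum();f=imaging.grab_frame('side');cv2.imwrite('pics/s6.png',cv2.resize(f['color'][140:300,190:370,::-1],None,fx=3,fy=3))"
```

```text
t 9.73 stand -0.0761 0.0006 0.2067 rot [-1.7992e+02 -4.0000e-02  1.0207e+02] F [ 0.3  0.4 -0.3] w 0.0298
drum box 191 226 197 225 stand 0.112 -0.004
```

View pics/s6.png

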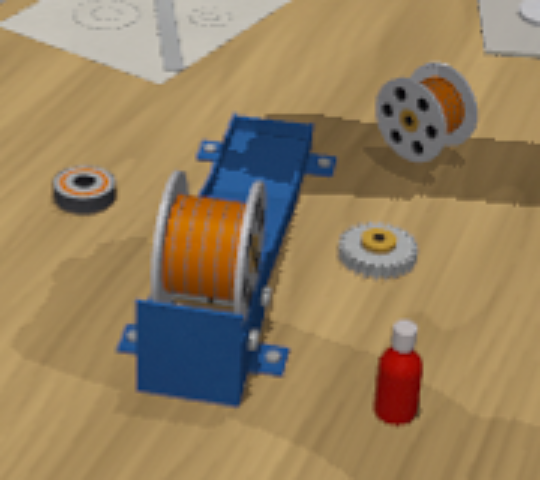

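The side crop shows the drum at rest behind the stop plate at (210,250). Its position is unchanged over about 1 s, and the gear, bearing and bottle are where they were.

```bash
python3 -c "from workcell import bot;print(bot.job_done())"
```

```text
the job is handed in; nothing more can be done
None
```

The larger drum was rolled up the gutter with the fingertips and dropped between the two rollers by the stop plate. It stayed there on its own with the arm clear, and the job was handed in at about 10 s.

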